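Fit the service key on a dryer timer and hold it down

ROBOT

A 6-joint arm with a two-finger parallel gripper is mounted at the origin on a cart in front of the work surface, level with it; the furniture and walls round the work are solid. World frame = base frame: x ahead of the robot, y to its left, z up, the work surface at z = 0. Lengths are in mm, angles in rad, forces in N, time in s.
With the tool pointing down it reaches from about 300 to 775 mm from the base axis. Payload 14.6 kg.
Tool frame: the origin (TCP) lies midway between the tips of the shut fingers; the grasp point (between the pads) lies 19 mm behind it; z points along the fingers, y is the line along which they close (so a half turn about z gives the same grasp; the last joint's range is limited). The gripper opens to 85 mm and grips with 20 to 120 N. Pads are 22 mm wide; open, the fingers measure 114 mm over their backs; the gripper's body (76 mm by 85 mm) begins 54 mm behind the grasp point. The pads swing forward as they close: fully open they stand 13 mm farther back than shut.
Start: joints at [-1.192, 0.3, 1.521, -0, 1.321, -0.067], TCP at [237.141, -496.24, 231.281] pointing down, gripper open.
Joint ranges: [-3.03, 3.03], [-0.79, 2.21], [0.23, 2.52], [-1.04, 4.18], [0, 3.07], [-2.55, 2.55]. Speed limits (rad/s): [2.22, 2.22, 2.57, 3.14, 3.14, 3.14].

INTERFACE

Orientations are given as a rotation vector (axis times angle).
In Python, from workcell import readout, snapshot, ticket, boxes_of, pinpoint gives the robot as it stands. The module is installed in compiled form; this text tells all that it offers.
- The arm moves only by the shell command python3 -m inch 'ROWS' [OPENING]. ROWS is text: rows parted by semicolons, each of 4 numbers parted by spaces: the shift along the world's x, y, z in m, then the turn about the world's z in rad. In form: dx dy dz twist; .... A call has 1 to 8 rows; each row is the pose to reach, as a shift and turn from the pose commanded when the call began; what a row does not reach only later rows make up. A row lasts 1/8 s, in which the tool goes at most 62.5 mm and 10.7 degrees, less where a joint would pass 70% of its speed; a pose out of reach is approached as far as the arm can. A call with a gripper value outside its range is refused whole. OPENING is the gripper command: -1 is shut, 1 is fully open, values between are in proportion, set as the call begins (- or left out, the last holds). The fingers move at their own pace and stop on an object; the grip force is fixed at half the most. Time passes only in rows, so rows that repeat a pose let the fingers close. It gives the time, the measured TCP pose, the force, the opening and the grip force at its end, in the units of the state.
- readout.sense(): the state, without advancing time (a new reading comes with each control period).
- snapshot(name): name is "side" or "top"; returns a dict with "color" (480x640x3 uint8, red, green, blue), "fx", "fy", "cx", "cy" (pixels), "rvec" (rotation vector, rad) and "tvec" (3), from world to camera coordinates, as OpenCV has them. Camera axes: x right, y down, z forward; pixel columns grow to the right and rows downward; lengths in mm; the calibration is good to about 2 mm. A picture is of the moment at which its call begins. There is no depth.
- ticket.hand_in(): hands the job in; it is judged then, once.
Trained networks look in the newest picture that a camera, given by its name, has taken for a name from the list of things; names that differ only in an ending like _2 or _b are one class to them, and where a whole thing is asked for, a point or a joint stands for the part that bears it (a point fixed in the world has none). Each returns a list of dicts, best first, with "p" (0 to 1); they miss things now and then, are a little off and sometimes report something else, mostly with a low value. They report only what shows in the picture. A call takes as long as a camera call. They do not tell look-alikes from the thing itself.
- boxes_of(camera, target): "at" ([column, row] in pixels, amid what is visible of it).
- pinpoint(camera, target): "at" ([column, row] in pixels: a listed point, or the origin of a listed thing).
The state is a dict: "time": time; "joints": joint angles; "joint_velocities": joint speeds; "effort": joint torques, N m; "tool_pos": TCP position; "tcp_rot": TCP orientation; "contact_force": force on the tool from outside, world axes, zero at the start; "moment": the same for the moment, N m; "width": opening from 0.0 (shut) to 1.0 (fully open); "grasp_force": force on a finger pad.
Only numpy, scipy, OpenCV 4.12 (cv2) and the standard library are available. Lean on these libraries where they do the work, as an engineer would, in place of code of your own. Each camera call takes 0.05 s, during which the arm holds its last target. There are 200 camera calls.

TASK

Pull the long service key with the bar-shaped, pointed knob out of its upright tube, turn it so that the flat in its socket matches the flat on the dryer timer's D-shaped shaft, and push it fully onto the shaft. Then press it on down against the shaft's spring as far as it will go and finish there, still gripping the key and keeping it pressed down. Leave the round-headed key in its tube and do not disturb the other things on the table.

Things in the scene. Friction and masses are not known exactly. Their poses are not given: they have to be found in the camera images.
- key: Loose service key, 135 mm long, about 150 g, standing upright in either one of the stand's tubes. Origin: centre of its underside; z up the key. Steel foot 34 mm diameter, 26 mm tall; steel stem 18 mm diameter; round metal skirt 48 mm diameter at heights 95 to 101 mm; on it a black grip bar with a pointed nose towards +x. The nose points to the same side as the flat in the foot's bore.
- key_roof (a point): On the key's axis at the closed end of its bore, 18 mm above the underside; axes as the key's. The D-shaped bore is open below, 21.8 mm across the round part, its flat 3.8 mm from the axis on the +x side, mouth chamfered 1 mm. This point meets the shaft's top when the key is fully on.
- key_grip (a point): On the key's axis in the grip bar, 121 mm above the underside, 20 mm above the skirt; axes as the key's. The bar fills heights 101 to 135 mm, is 14 mm thick along y (grip it across y) and runs from x = -22 mm to the nose at x = +27 mm, with a white line on top near the nose.
- timer: Fixed dryer timer, a low white box with an aluminium face, 130 x 140 mm, face at height 50 mm, black terminal strip on its rear (+x) side, a black triangle among the dial ticks on the same side. Origin: centre of its underside, straight below the shaft. A steel bushing 32 mm diameter rises to 60 mm; the D-shaft stands upright in it.
- shaft_tip (a point): Centre of the top of the timer's upright D-shaped steel shaft, 90 mm above the table when not pressed; moves with the shaft. Shaft 20 mm diameter, flat 3 mm from the axis on the +x side of this frame (the timer's +x), top chamfered 1 mm; z up. With the key fully on and not pressed, the key's underside is 72 mm above the table.
- timer_shaft (a joint): How far the shaft is pressed down, m: 0 up, 0.008 at its stop. Spring: 6 N to start it, 14 N at the stop; it comes up when let go. It does not turn.
- stand: Fixed stand: grey base 70 x 190 mm, 8 mm thick, with two upright steel tubes at y = -60 and +60 mm in its frame, bore about 37 mm, outside 45 mm, rims 74 mm above the table. Origin: centre of its underside. The keys stand on the base inside the tubes, so the underside of each is 8 mm above the table.
- round_key: Loose key with a round black knob (30 mm diameter) on a thin stem, 112 mm long, standing in the stand's other tube; to be left there. Origin: centre of its underside.
- drain_coupling: Bystander: loose grey pipe coupling, 42 mm diameter, 50 mm tall, on the table between timer and stand. Origin: centre of its underside.
- motor_pulley: Bystander: loose grey pulley, 63 mm diameter, 22 mm tall. Origin: centre of its underside.
- tape_roll: Bystander: loose roll of black tape, 62 mm diameter, 19 mm tall. Origin: centre of its underside.
Things that resemble listed ones, but are neither listed nor needed, are in the scene too. What is shaped like the timer but turquoise is not meant.

How it is judged (in metres and radians):
On the way, in this order (a step that is already met when the one before it is completed fails the run):
1. the key is drawn clear out of its tube, held by the fingers (height (world z) of key above 0.078 m and contact force between the fingers and key above 1 N), for 0.1 s.
2. the key is fully on the shaft, flat to flat (horizontal distance between key_roof and shaft_tip below 0.003 m and z of key_roof in the frame of shaft_tip between -0.004 and 0.004 m and angle between the x axis of key and the x axis of shaft_tip, either way round below 0.35 rad and angle between key's own z axis and vertical below 0.12 rad), for 0.1 s.
At the end, for the whole second after the job is handed in: Key fully on the shaft (axes within 3 mm, bore end within 4 mm of the shaft top, headings within 0.35 rad, upright within 0.12 rad), shaft held down over 5.5 mm with over 5 N, key still and gripped; round-headed key upright in its tube (all of step 2 and value of joint timer_shaft above 0.0055 m and contact force between the fingers and key above 2 N and contact force between key and timer above 5 N and linear speed of key below 0.02 m/s and height (world z) of round_key below 0.02 m and angle between round_key's own z axis and vertical below 0.25 rad); the arm keeps its last pose, push and grip.
It fails at once if the round-headed key is lifted or pulled out of its tube (height (world z) of round_key above 0.03 m or distance of round_key from where it was at the start of the episode above 0.04 m).
It fails at once if the grey drain coupling is shoved or knocked over (distance of drain_coupling from where it was at the start of the episode above 0.03 m or angle between drain_coupling's own z axis and vertical above 0.6 rad).
It fails at once if the motor pulley is shoved or knocked over (distance of motor_pulley from where it was at the start of the episode above 0.03 m or angle between motor_pulley's own z axis and vertical above 0.6 rad).
It fails at once if the tape roll is shoved or knocked over (distance of tape_roll from where it was at the start of the episode above 0.03 m or angle between tape_roll's own z axis and vertical above 0.6 rad).
It also fails if it takes over 51 s, if anything falls off the work surface, if the arm or the gripper's body presses on something with over 40 N, if the wrist force passes 120 N, or if a joint passes its speed limit or range.

## Working session

There is one attempt and no reset: what is moved stays moved. The work goes in short steps, Python scripts to look and compute and a shell command to move; the robot and the scene stay as the last step left them, time stands still between calls to the robot, and variables do not carry over. Pictures are saved under pics/ and viewed, at most 10 in all, crops included, and the job is handed in when it is done.

```bash
mkdir -p pics
cat > h.py <<'E'
import numpy as np, cv2
from workcell import readout, snapshot, ticket, boxes_of, pinpoint
def snap(n,f=None):
    s=snapshot(n)
    if f: cv2.imwrite('pics/'+f,cv2.cvtColor(s['color'],cv2.COLOR_RGB2BGR))
    return s
def ray(s,px,z):
    R=cv2.Rodrigues(np.array(s['rvec'],float))[0];t=np.array(s['tvec'],float).ravel()
    d=R.T@np.array([(px[0]-s['cx'])/s['fx'],(px[1]-s['cy'])/s['fy'],1]);c=-R.T@t
    return c+d*(z-c[2])/d[2]
def proj(s,P):
    K=np.array([[s['fx'],0,s['cx']],[0,s['fy'],s['cy']],[0,0,1.]])
    return cv2.projectPoints(np.array(P,float).reshape(-1,1,3),np.array(s['rvec'],float),np.array(s['tvec'],float),K,None)[0].reshape(-1,2)
def cam(s):
    R=cv2.Rodrigues(np.array(s['rvec'],float))[0];return -R.T@np.array(s['tvec'],float).ravel()
def tri(s1,p1,s2,p2):
    A=[];b=[]
    for s,p in((s1,p1),(s2,p2)):
        c=cam(s);d=ray(s,p,0)-c;d/=np.linalg.norm(d);M=np.eye(3)-np.outer(d,d);A.append(M);b.append(M@c)
    return np.linalg.lstsq(np.vstack(A),np.hstack(b),rcond=None)[0]
E
python3 - <<'E'
from h import *
np.set_printoptions(precision=1,suppress=True)
S={n:snap(n,n+'0.png') for n in('top','side')}
for n in S:
    print(n,cam(S[n]))
    for t,z in(('key',8),('key_grip',129),('key_roof',26),('timer',0),('shaft_tip',90),('stand',0),('round_key',8),('drain_coupling',0),('motor_pulley',0),('tape_roll',0)):
        for r in pinpoint(n,t)[:3]:
            print(n,t,round(r['p'],2),np.array(r['at']),ray(S[n],r['at'],z))
print(readout.sense())
E
```

```text
top [ 261.7  -93.3 1462.2]
top key 0.87 [222.6 267.4] [461.5 161.8   8. ]
top key_grip 0.73 [216.1 265.1] [450.9 157.  129. ]
top key_grip 0.57 [176.8 269.3] [441.5 254.8 129. ]
top key_roof 0.38 [237.1 191. ] [671.8 123.   26. ]
top timer 0.9 [324.  253.8] [ 496.9 -115.4    0. ]
top timer 0.76 [478.3 271.3] [ 443.1 -538.3    0. ]
top shaft_tip 0.63 [325.2 251.2] [ 489.3 -117.3   90. ]
top shaft_tip 0.46 [489.4 262.6] [ 454.2 -541.1   90. ]
top stand 0.56 [206.2 268.2] [461.  208.1   0. ]
top round_key 0.75 [177.6 269.3] [457.8 284.2   8. ]
top motor_pulley 0.63 [233.2 193.2] [672.9 137.7   0. ]
top tape_roll 0.58 [421.2 272.2] [ 442.6 -381.3    0. ]
side [  411.2 -1442.    747.5]
side key_grip 0.72 [281.6 194. ] [446.3 146.7 129. ]
side key_grip 0.18 [357.6 228.4] [ 627.3 -109.3  129. ]
side key_roof 0.44 [303.4 276.1] [ 486.6 -155.2   26. ]
side timer 0.7 [295.3 389.1] [ 444.  -547.3    0. ]
side timer 0.58 [306.7 276.7] [ 497.6 -112.8    0. ]
side shaft_tip 0.52 [298.7 348.4] [ 452.7 -541.6   90. ]
side shaft_tip 0.5 [305.6 245.2] [ 496.1 -111.9   90. ]
side stand 0.7 [285.  223.9] [455.2 224.4   0. ]
side stand 0.56 [359.2 232.8] [672.4 137.2  -0. ]
side stand 0.44 [288.3 337.4] [ 438.3 -376.5    0. ]
side drain_coupling 0.72 [295.6 243.8] [479.9  82.2   0. ]
side motor_pulley 0.75 [358.4 231.4] [671.5 147.2   0. ]
side tape_roll 0.95 [287.1 340.3] [ 435.3 -386.9    0. ]
{'time': 1.1, 'joints': array([-1.2,  0.3,  1.5, -0. ,  1.3, -0.1]), 'joint_velocities': array([ 0.,  0.,  0.,  0.,  0., -0.]), 'effort': array([ -0. , -54.3, -36.2,  -0. ,   0. ,   0. ]), 'tool_pos': array([ 237.2, -496.2,  231.3]), 'tcp_rot': array([-3.1, -0.7,  0. ]), 'contact_force': array([-0.8, -0.3,  0.1]), 'moment': array([-0.1,  0. , -0. ]), 'grasp_force': 0.0, 'width': 0.9986677784147682}
```

View pics/top0.png

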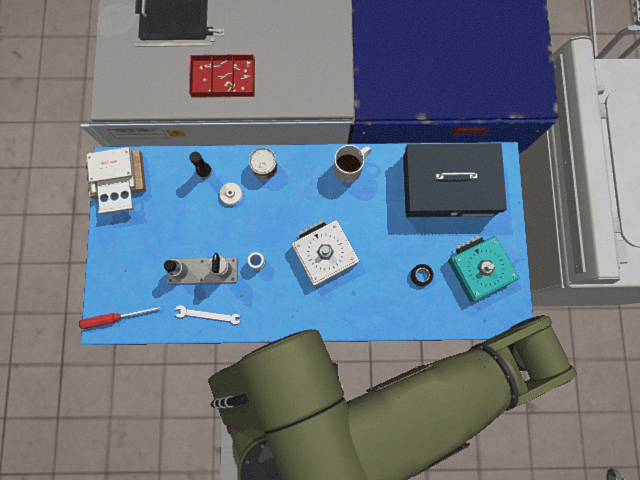

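View pics/side0.png

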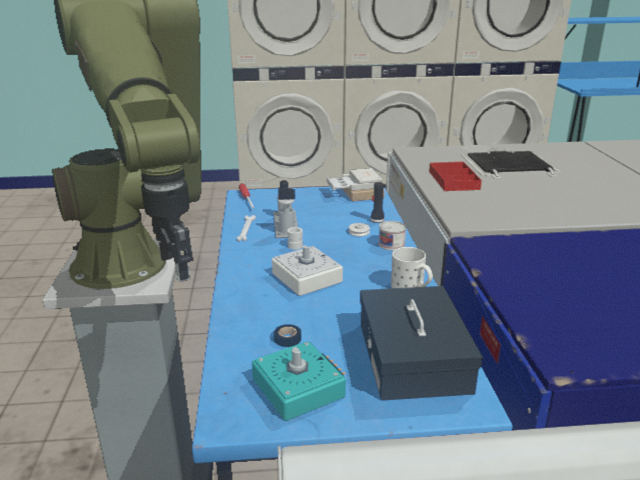

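The white timer is near (325,253) in the top view, with its strip up-left at (313,228). The bar key is at (216,262), the round key at (170,267) and the coupling at (256,261). I'll zoom in on the top and side views.

Run:
```python
from h import *
a=cv2.imread('pics/top0.png');b=cv2.imread('pics/side0.png')
f=lambda i,x,y,w,h,k:cv2.resize(i[y:y+h,x:x+w],None,fx=k,fy=k,interpolation=cv2.INTER_CUBIC)
A=f(a,160,235,50*2,50,8)[:, :400*2]
B=f(a,285,210,80,80,4); C=f(b,260,170,80,80,2.5)
out=np.zeros((600,800,3),np.uint8)
out[:300,:600]=f(a,160,240,100,50,6)
out[300:600,:300]=f(a,288,214,75,75,4)
out[300:600,300:800]=f(b,260,175,100,60,5)
cv2.imwrite('pics/crop0.png',out)
```

```text
(no output)
```

View pics/crop0.png

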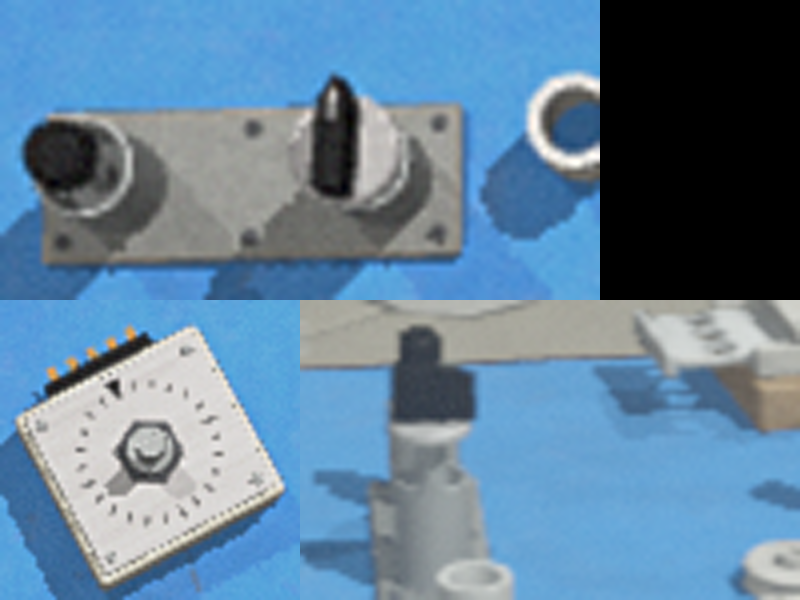

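```bash
cat > m.py <<'E'
from h import *
np.set_printoptions(precision=1,suppress=True)
s=snap('top');t=snap('side')
w=lambda u,v,z:ray(s,(u,v),z)
an=lambda d:np.degrees(np.arctan2(d[1],d[0]))
n=w(216.2,252.5,143);k=w(215.5,272.5,143);print('nose',n,k,an(n-k),np.linalg.norm((n-k)[:2]), 'axis',k+(n-k)*22/49)
T=lambda u,v,z=50:w(288+u/4,214+(v-300)/4,z)
c=[T(20,415),T(192,328),T(285,488),T(106,578)]
for a in c:print(a)
print(an(c[0]-c[3]),an(c[1]-c[2]),np.mean(c,axis=0),'tri',T(113,388),'shaft',T(150,440,90), 'bush',T(150,450,58))
for nm in('key_grip','shaft_tip'):
    print(nm,tri(s,pinpoint('top',nm)[0]['at'],t,[r for r in pinpoint('side',nm) if r['at'][1]<300][0]['at']))
print('coup',w(160+570/6,240+120/6,50))
for nm in ('round_key',): print(w(160+62/6,240+155/6,120))
E
python3 m.py
```

```text
nose [480.5 154.8 143. ] [430.5 155.4 143. ] -0.6668781255027889 50.03902068032761 axis [453.  155.1 143. ]
[519.8 -32.2  50. ]
[ 578.  -148.3   50. ]
[ 468.4 -208.1   50. ]
[410.  -88.5  50. ]
27.102927860424668 28.589680247741043 [ 494.  -119.3   50. ] tri [537.5 -94.6  50. ] shaft [ 495.  -118.2   90. ] bush [ 493.7 -118.6   58. ]
key_grip [449.9 166.  117.5]
shaft_tip [ 448.  -487.7  274.9]
coup [474.5  68.9  50. ]
[451.8 273.7 120. ]
```

```bash
python3 -m inch '0.02 0.055 0.01 -0.05; 0.04 0.11 0.02 -0.10; 0.06 0.165 0.03 -0.15; 0.08 0.22 0.03 -0.2; 0.1 0.275 0.03 -0.25; 0.12 0.33 0.03 -0.3; 0.14 0.385 0.03 -0.35; 0.15 0.42 0.03 -0.4' 1; python3 -c "
from workcell import readout as r;print(r.sense())"
```

```text
time: 2.4
tool_pos: [387.5, -74.1, 261.5]
tcp_rot: [3.141, 0.072, 0.001]
contact_force: [-0.2, -0.0, -0.6]
width: 1.003
grasp_force: 0.0
{'time': 2.4, 'joints': array([-2.81888754e-01, -8.28419704e-02,  1.87376118e+00,  1.59085631e-04,
        1.34998124e+00,  1.24320717e+00]), 'joint_velocities': array([ 7.14932099e-01,  3.25094251e-02, -2.76528926e-02, -3.16031529e-04,
       -3.49557183e-03,  1.11121795e+00]), 'effort': array([ -4.47649151, -32.60155678, -35.92968822,   0.11516025,
         0.08774231,  -1.9063548 ]), 'tool_pos': array([387.52659094, -74.08439027, 261.52076646]), 'tcp_rot': array([3.14071398e+00, 7.17237867e-02, 1.11035754e-03]), 'contact_force': array([-0.18587166, -0.02892777, -0.59027889]), 'moment': array([-0.03022695, -0.01492231, -0.03037064]), 'grasp_force': 0.0, 'width': 1.00341526838359}
```

```bash
python3 -m inch '0.016 0.055 0 -0.02; 0.032 0.11 0 -0.03; 0.048 0.165 0 -0.05; 0.06 0.21 0 -0.05; 0.066 0.231 0 -0.05; 0.066 0.231 -0.03 -0.05; 0.066 0.231 -0.05 -0.05; 0.066 0.231 -0.05 -0.05'
python3 - <<'E'
from h import *
a=snap('top','top1.png');b=snap('side','side1.png')
im=lambda s,x,y,w,h,k:cv2.resize(s['color'][y:y+h,x:x+w,::-1],None,fx=k,fy=k,interpolation=cv2.INTER_CUBIC)
o=np.hstack([im(a,150,215,100,100,4),im(b,240,120,100,100,4)]);cv2.imwrite('pics/c1.png',o)
for n in('top','side'):print(pinpoint(n,'key_grip')[:2])
E
```

```text
time: 3.4
tool_pos: [452.6, 154.7, 210.3]
tcp_rot: [3.141, -0.006, -0.004]
contact_force: [0.9, 0.9, -0.2]
width: 1.002
grasp_force: 0.0
[{'at': [215.3, 260.8], 'p': 0.57}]
[{'at': [279.4, 192.2], 'p': 0.82}]
```

View pics/c1.png

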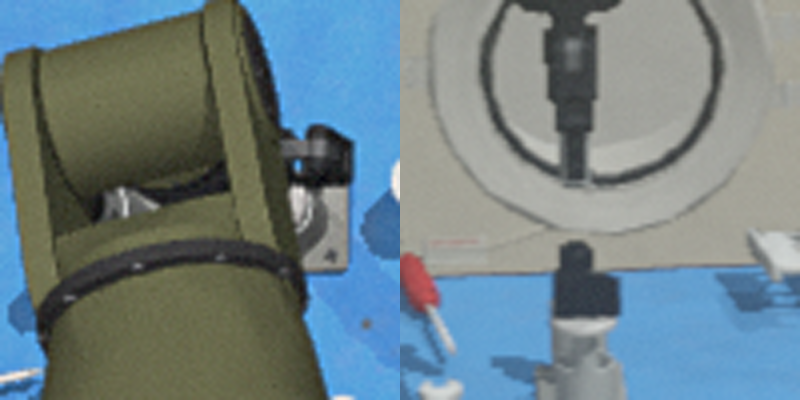

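The tool hangs above the bar key, with the finger tip at side px (284,166), the skirt at about (286,199) and the bar spanning columns 279–295. I'll check my estimate against that.

Run:
```python
from h import *
s=snap('side')
print(proj(s,[[453,155,104],[429,155,105],[477,155,105],[480,155,143],[431,155,143],[480,155,109],[452.6,154.7,210]]).round(1), proj(s,[[453,165,104]]))
```

```text
[[284.1 200.9]
 [275.8 201. ]
 [292.4 200.3]
 [293.1 187.9]
 [276.  188.6]
 [293.4 199. ]
 [282.8 166. ]] [[283.97644272 199.66340892]]
```

```bash
python3 -m inch '0.003 0 -0.03 0; 0.003 0 -0.06 0; 0.003 0 -0.085 0; 0.003 0 -0.095 0; 0.003 0 -0.0985 0; 0.003 0 -0.0985 0'; python3 -m inch '0 0 0 0; 0 0 0 0; 0 0 0 0; 0 0 0 0;0 0 0 0;0 0 0 0;0 0 0 0;0 0 0 0' -1; python3 -c "
from h import *
s=snap('side','s2.png');cv2.imwrite('pics/c2.png',cv2.resize(s['color'][130:250,220:380,::-1],None,fx=5,fy=5,interpolation=cv2.INTER_CUBIC))"
```

```text
time: 4.4
tool_pos: [456.5, 154.8, 113.5]
tcp_rot: [-3.141, 0.007, -0.002]
contact_force: [-0.1, 0.8, 0.3]
width: 0.998
grasp_force: 0.0
time: 5.4
tool_pos: [456.1, 154.8, 112.8]
tcp_rot: [-3.142, 0.007, 0.0]
contact_force: [0.4, 0.2, 0.0]
width: 0.157
grasp_force: 61.4
```

View pics/c2.png

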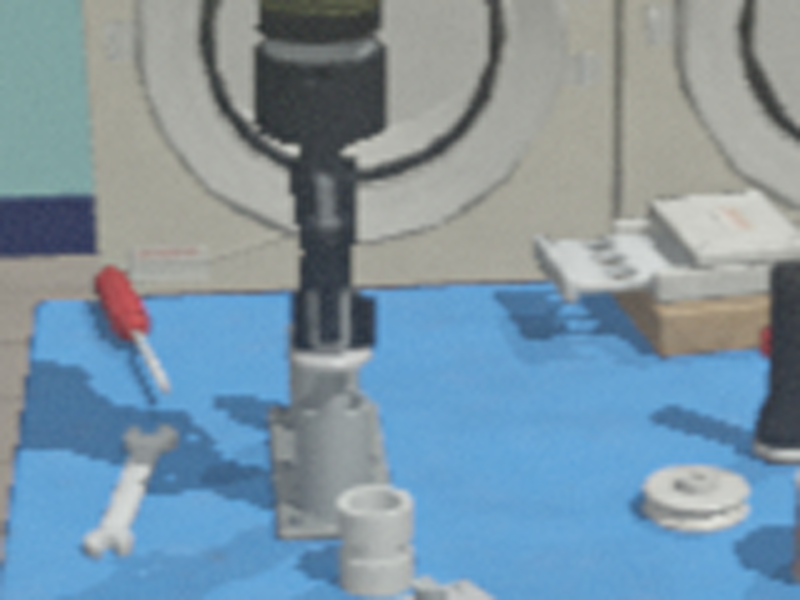

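```bash
python3 -m inch '0 0 0.015 0; 0 0 0.04 0; 0 0 0.07 0; 0 0 0.1 0; 0 0 0.125 0; 0 0 0.13 0; 0 0 0.13 0'; python3 -m inch '0.005 -0.03 0 0.08; 0.01 -0.07 0 0.18; 0.015 -0.11 0 0.28; 0.02 -0.15 0 0.38; 0.025 -0.19 0 0.45; 0.03 -0.23 0 0.5; 0.035 -0.26 0 0.502; 0.0365 -0.274 0 0.502'; python3 -m inch '0 0 0 0;0 0 0 0;0 0 -0.01 0;0 0 -0.02 0;0 0 -0.025 0;0 0 -0.025 0'; python3 -c "
from h import *
s=snap('side','s3.png');t=snap('top','t3.png')
f=lambda s,x,y,w,h,k:cv2.resize(s['color'][y:y+h,x:x+w,::-1],None,fx=k,fy=k,interpolation=cv2.INTER_CUBIC)
cv2.imwrite('pics/c3.png',np.hstack([f(s,265,180,80,120,5),f(t,280,200,80,120,5)]))
for n in ('side','top'):
  for k in ('key','key_grip','key_roof','shaft_tip','timer'):print(n,k,pinpoint(n,k)[:2])
"
```

```text
time: 6.32
tool_pos: [456.0, 154.7, 242.6]
tcp_rot: [3.141, -0.007, -0.0]
contact_force: [-0.1, -0.7, -2.1]
width: 0.155
grasp_force: 61.4
time: 7.32
tool_pos: [492.3, -120.4, 241.6]
tcp_rot: [-3.044, -0.771, 0.003]
contact_force: [-0.4, 0.8, -2.1]
width: 0.157
grasp_force: 61.2
time: 8.07
tool_pos: [492.5, -119.1, 217.3]
tcp_rot: [-3.044, -0.774, 0.001]
contact_force: [0.2, -0.6, -1.7]
width: 0.154
grasp_force: 61.2
side key [{'at': [302.1, 238.3], 'p': 0.74}]
side key_grip [{'at': [301.8, 194.6], 'p': 0.59}]
side key_roof [{'at': [302.5, 228.6], 'p': 0.67}, {'at': [285.9, 220.6], 'p': 0.3}]
side shaft_tip [{'at': [306.4, 247.1], 'p': 0.59}, {'at': [298.2, 349.7], 'p': 0.57}]
side timer [{'at': [305.0, 275.2], 'p': 0.69}, {'at': [295.6, 389.0], 'p': 0.65}]
top key [{'at': [204.3, 268.7], 'p': 0.65}]
top key_grip [{'at': [422.5, 272.8], 'p': 0.23}]
top key_roof []
top shaft_tip [{'at': [489.6, 262.2], 'p': 0.54}]
top timer [{'at': [324.4, 254.1], 'p': 0.87}, {'at': [478.9, 271.4], 'p': 0.66}]
```

View pics/c3.png

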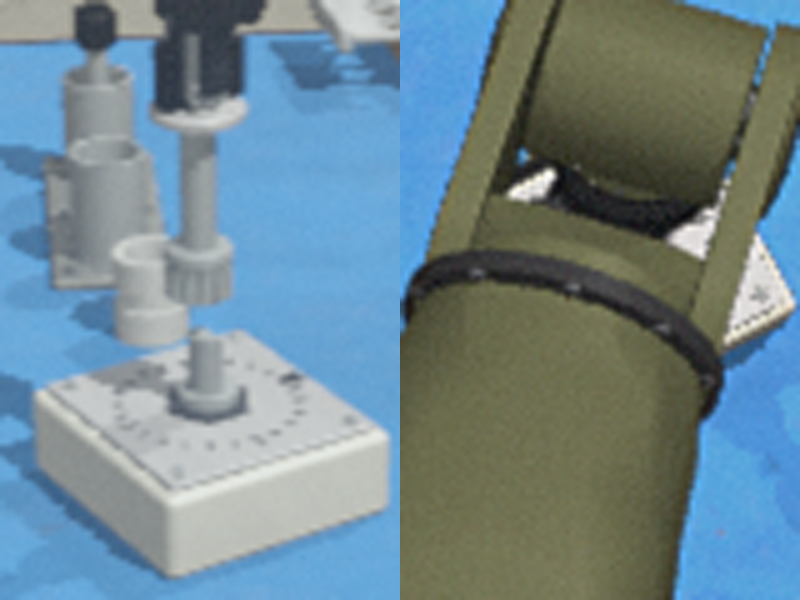

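The key is out and held upright above the timer. In the side crop its stem sits at column 198.5, while the shaft and bushing sit at about 208, so x needs a few mm more. I'll overlay the models to quantify that.

Run:
```python
from h import *
S={n:snap(n) for n in('top','side')}
th=np.radians(28.5)
def circ(c,r,z):
    a=np.linspace(0,2*np.pi,60);return np.c_[c[0]+r*np.cos(a),c[1]+r*np.sin(a),0*a+z]
def box(c,z):
    q=np.array([[65,70],[65,-70],[-65,-70],[-65,70],[65,70]]);R=np.array([[np.cos(th),-np.sin(th)],[np.sin(th),np.cos(th)]])
    return np.c_[q@R.T+c,np.full(5,z)]
def draw(file,s,x,y,w,h,k,items):
    im=cv2.resize(cv2.imread(file)[y:y+h,x:x+w],None,fx=k,fy=k,interpolation=cv2.INTER_CUBIC)
    for P,col in items:
        p=((proj(s,P)-[x,y]+.5)*k-.5).round().astype(int);cv2.polylines(im,[p.reshape(-1,1,2)],False,col,1)
    return im
c=np.array([495.5,-118.]);g=(0,0,255);k=np.array([494.4,-118.])
T=[(box(c,50),g),(circ(c,16,60),g),(circ(c,10,90),(0,200,0))]
zk=8+217.3-112.8
K=[(circ(k,17,zk),(255,0,255)),(circ(k,17,zk+26),(255,0,255)),(circ(k,24,zk+95),(255,0,255))]
A=draw('pics/top0.png',S['top'],288,214,75,85,5.33,T)
B=draw('pics/s3.png',S['side'],265,195,80,100,5,T+K)
o=np.zeros((500,800,3),np.uint8);o[:A.shape[0],:400]=A[:,:400];o[:,400:]=B;cv2.imwrite('pics/c4.png',o)
# px per mm
p=proj(S['side'],[[495,-118,90],[496,-118,90],[495,-117,90],[495,-118,91]]);print(p-p[0]);p=proj(S['top'],[[495,-118,90],[496,-118,90],[495,-117,90]]);print(p-p[0])
```

```text
[[ 0.          0.        ]
 [ 0.39923121 -0.01805711]
 [-0.02827034 -0.17680087]
 [-0.00609331 -0.35864377]]
[[ 0.          0.        ]
 [-0.00584966 -0.38018502]
 [-0.38559562  0.00468486]]
```

View pics/c4.png

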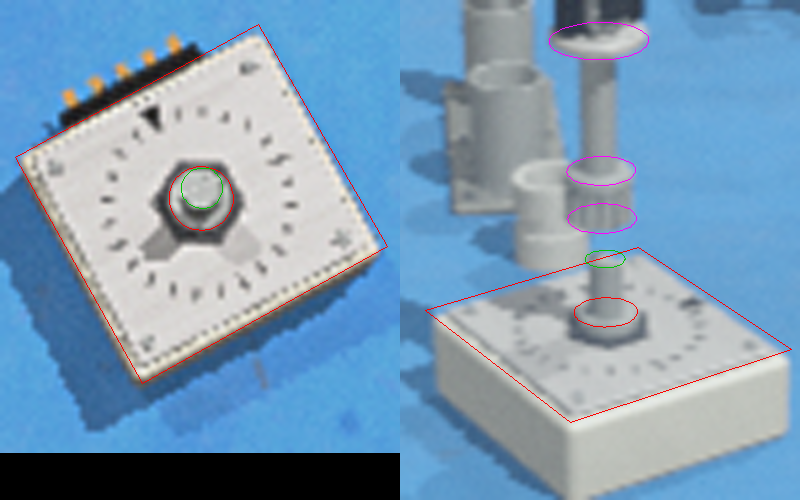

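Top overlay for (495.5,-118, 28.5°) fits the face, bushing and shaft. In the side view the key stem (598) is left of the shaft axis (about 608), so it needs about +3 mm in x. Next I'll check y from the rows.

Run:
```python
from h import *
s=snap('side')
g=cv2.cvtColor(cv2.imread('pics/s3.png'),cv2.COLOR_BGR2GRAY)
for c in(303,305,306,307):print(c,list(g[196:208,c]),'|',list(g[222:262,c]))
for r in (215,220,230,235,250,252,254,260,262):print(r,list(g[r,294:320]))
k=[494.4,-118.5];zk=112.5
print(proj(s,[[k[0],k[1]-17,zk],[k[0],k[1]-17,zk+26],[k[0],k[1]-24,zk+95],[495.5,-108,90],[495.5,-128,90],[495.5,-134,60]]))
```

```text
303 [np.uint8(122), np.uint8(138), np.uint8(127), np.uint8(126), np.uint8(129), np.uint8(107), np.uint8(130), np.uint8(180), np.uint8(200), np.uint8(169), np.uint8(152), np.uint8(130)] | [np.uint8(142), np.uint8(140), np.uint8(144), np.uint8(140), np.uint8(138), np.uint8(141), np.uint8(139), np.uint8(141), np.uint8(167), np.uint8(180), np.uint8(158), np.uint8(144), np.uint8(137), np.uint8(146), np.uint8(151), np.uint8(154), np.uint8(153), np.uint8(151), np.uint8(152), np.uint8(148), np.uint8(149), np.uint8(151), np.uint8(157), np.uint8(150), np.uint8(133), np.uint8(151), np.uint8(130), np.uint8(125), np.uint8(127), np.uint8(125), np.uint8(121), np.uint8(122), np.uint8(129), np.uint8(123), np.uint8(118), np.uint8(121), np.uint8(159), np.uint8(171), np.uint8(140), np.uint8(131)]
305 [np.uint8(67), np.uint8(77), np.uint8(72), np.uint8(97), np.uint8(118), np.uint8(128), np.uint8(178), np.uint8(188), np.uint8(210), np.uint8(176), np.uint8(147), np.uint8(125)] | [np.uint8(157), np.uint8(158), np.uint8(159), np.uint8(156), np.uint8(156), np.uint8(159), np.uint8(158), np.uint8(156), np.uint8
[... 5067 characters left out ...]
p.uint8(153), np.uint8(130), np.uint8(113), np.uint8(163), np.uint8(200), np.uint8(202), np.uint8(200), np.uint8(200), np.uint8(199)]
262 [np.uint8(198), np.uint8(198), np.uint8(195), np.uint8(184), np.uint8(154), np.uint8(106), np.uint8(95), np.uint8(94), np.uint8(97), np.uint8(106), np.uint8(113), np.uint8(124), np.uint8(131), np.uint8(129), np.uint8(126), np.uint8(122), np.uint8(115), np.uint8(107), np.uint8(109), np.uint8(125), np.uint8(159), np.uint8(189), np.uint8(202), np.uint8(202), np.uint8(200), np.uint8(201)]
[[305.43947159 241.25659058]
 [305.27798568 231.65580366]
 [305.04300011 206.54624401]
 [305.23622341 244.5368308 ]
 [305.80439228 248.07491321]
 [306.15457282 259.89212626]]
```

```bash
python3 -m inch '0.0025 0 -0.008 0; 0.0025 0 -0.016 0; 0.0025 0 -0.02 0; 0.0025 0 -0.023 0; 0.0025 0 -0.025 0; 0.0025 0 -0.025 0'
```

```text
time: 9.57
tool_pos: [495.2, -119.2, 192.8]
tcp_rot: [3.045, 0.774, 0.0]
contact_force: [1.2, 0.6, -2.2]
width: 0.152
grasp_force: 61.2
```

```bash
python3 -m inch '0 0 -0.001 0; 0 0 -0.002 0; 0 0 -0.003 0; 0 0 -0.003 0'
```

```text
time: 10.07
tool_pos: [495.2, -119.2, 189.7]
tcp_rot: [-3.045, -0.774, -0.0]
contact_force: [0.5, 0.4, -2.1]
width: 0.153
grasp_force: 61.2
```

Underside is about 85 mm with no force, so the key is going on. I'll continue with it.

```bash
python3 -m inch '0 0 -0.002 0; 0 0 -0.004 0; 0 0 -0.005 0; 0 0 -0.005 0'; python3 -m inch '0 0 -0.002 0; 0 0 -0.004 0; 0 0 -0.005 0; 0 0 -0.005 0'
```

```text
time: 10.58
tool_pos: [495.1, -119.2, 184.7]
tcp_rot: [-3.045, -0.774, 0.0]
contact_force: [1.5, 0.6, -2.4]
width: 0.152
grasp_force: 61.2
time: 11.08
tool_pos: [495.1, -119.2, 179.7]
tcp_rot: [-3.045, -0.774, 0.0]
contact_force: [1.1, -0.3, -1.7]
width: 0.153
grasp_force: 61.2
```

```bash
python3 -m inch '0 0 -0.001 0; 0 0 -0.002 0; 0 0 -0.003 0; 0 0 -0.0035 0; 0 0 -0.0035 0'; python3 -m inch '0 0 -0.001 0; 0 0 -0.002 0; 0 0 -0.003 0; 0 0 -0.003 0'
```

```text
time: 11.7
tool_pos: [495.3, -119.3, 176.6]
tcp_rot: [3.044, 0.774, 0.001]
contact_force: [-0.2, 1.6, 4.2]
width: 0.154
grasp_force: 62.0
time: 12.2
tool_pos: [495.3, -119.3, 173.6]
tcp_rot: [3.045, 0.774, 0.001]
contact_force: [-0.9, 1.3, 7.4]
width: 0.154
grasp_force: 62.4
```

```bash
python3 -m inch '0 0 -0.001 0; 0 0 -0.002 0; 0 0 -0.003 0; 0 0 -0.004 0; 0 0 -0.004 0'; python3 -m inch '0 0 -0.0005 0; 0 0 -0.001 0; 0 0 -0.0015 0; 0 0 -0.0015 0'
```

```text
time: 12.82
tool_pos: [495.4, -119.3, 170.0]
tcp_rot: [3.044, 0.774, 0.001]
contact_force: [-1.8, 1.2, 9.6]
width: 0.148
grasp_force: 63.0
time: 13.32
tool_pos: [495.5, -119.3, 168.6]
tcp_rot: [3.044, 0.774, 0.002]
contact_force: [-1.9, 1.7, 11.7]
width: 0.152
grasp_force: 63.2
```

```bash
python3 -m inch '0 0 -0.0005 0; 0 0 -0.001 0; 0 0 -0.001 0; 0 0 -0.001 0; 0 0 -0.001 0'; python3 -c "
from h import *
s=snap('side','s5.png');cv2.imwrite('pics/c5.png',cv2.resize(s['color'][170:290,245:365,::-1],None,fx=5,fy=5,interpolation=cv2.INTER_CUBIC))"
```

```text
time: 13.95
tool_pos: [495.7, -119.4, 168.5]
tcp_rot: [3.044, 0.774, 0.003]
contact_force: [-3.9, 2.5, 20.8]
width: 0.151
grasp_force: 64.4
```

View pics/c5.png

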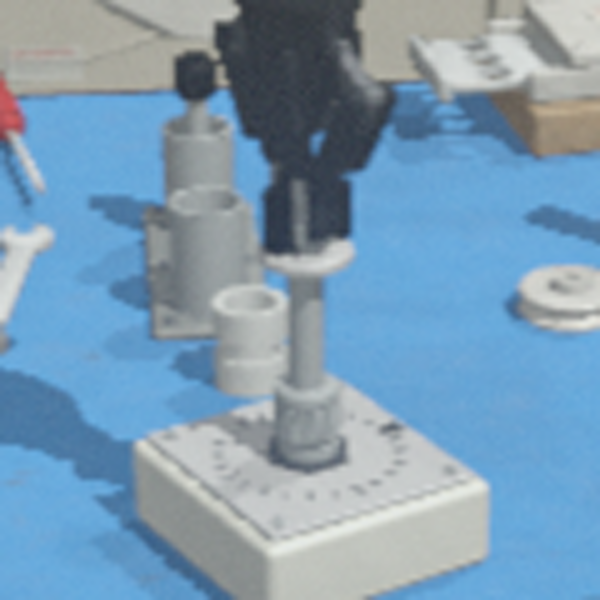

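The key is seated on the shaft (foot at crop px (308,420)) and at the stop: z stays at 168.5 while the force has risen to 21 N. The round key is upright in its tube and the coupling and pulley have not moved.

```bash
python3 -c "
from workcell import ticket;print(ticket.hand_in())"
```

```text
the job is handed in; nothing more can be done
None
```

I pulled the bar-knob key from its tube, matched its flat to the timer's D-shaft and pushed it fully on. It is still gripped and pressed against the stop with about 21 N; the job is handed in, and the hand-in call gave no verdict.

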